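# Pin back the sprung take-up arm of a belt sander

## Task

The bench sander's belt is off and its sprung take-up arm must be locked back for fitting a new one. Take the square-headed locking pin from the wooden rack, put it through the eye at the end of the arm, swing the arm round with it against the spring, and feel for the hole hidden in the plate beneath until the pin goes in, fully home with its collar down on the arm; then let go. Feel gently, never push hard on the pin or force the arm, do not let the arm snap back, and leave the round-headed pin and the other things on the bench alone.

Things in the scene. Friction and masses are not known exactly. Their poses are not given: they have to be found in the camera images.
- bed: the sander's grey bed, a plate 300 x 350 x 10 mm with two upright drums (to 77 mm high), fixed to the table. Origin: on the vertical pivot axis of the take-up arm, at table height; z up. The eye of the arm swings over the side of the bed that lies in its -x direction from the pivot
- path_mid (a point): middle of the eye's path (110 mm from the pivot along the bed's -x), on the top face, 32 mm above the table, of the fixed aluminium keeper plate under the whole path. Its one locking hole (14.5 mm wide, chamfered, 22 mm deep, 110 mm from the pivot) is NOT measured: set anew each time, the eye is over it with take_up somewhere from 0.36 to 0.73. Seen from above at the start
- take_up (a joint): turn of the steel take-up arm on the pivot, rad: 0 = at rest on its stop, grows counterclockwise seen from above, other stop 0.95. At q the eye lies in the direction pi - 0.45 + q from the bed's x axis. A spring turns it back: 0.3 N m at 0, plus 0.6 N m per rad (5 to 7 N at the eye over the hole)
- eye (a point): centre of the round eye (15 mm through hole, chamfered) in the arm's square 36 mm end, 110 mm from the pivot, at the arm's top face 42 mm above the table; the arm is 8 mm thick, 2 mm clear of the keeper plate. Its -x axis points from the pivot out through the eye. The arm's other limb carries a black roller 42 mm wide, 77 mm high, beyond the pivot
- rack: wooden block 70 x 170 x 45 mm fixed to the table, origin at the centre of its underside, with two loose holes 16 mm wide, 45 mm either side of centre along its y axis; a pin stands in each, its collar resting on the top, 45 mm above the table
- pin_mid (a point): centre of the upright locking pin (dark steel, SQUARE head, 90 g), on its axis half-way up its 58 mm. From the foot: shank 12 mm wide, 21 long, chamfered tip; collar 28 wide, 3 thick; head 18 x 18, 34 tall, its sides facing this frame's x and y. It stands in either hole of the rack. Home, the collar lies on the arm and this point is 50 mm above the table
- pin_foot (a point): the lower end of the locking pin's shank, on its axis. The spring pinches the shank in the eye, so friction (up to some 5 N) can hold the foot off the plate: slide it with 4 to 8 N down. Over the hole it dips about 1 mm at the chamfer, then a push of some 5 to 10 N sends it in; the spring's load may tilt it a little in the grip
- ball_pin: a spare pin with a ROUND black ball head, to be left in the rack; origin at its foot, 48 mm tall, collar 28 mm wide
- pot: terracotta pot 90 mm wide, 85 mm high, origin at its underside; leave alone
- log: short bark-covered post 48 mm wide, 75 mm high, standing; origin at its underside; leave alone
- tray: green seed tray 110 x 150 x 35 mm, origin at its underside; leave alone
Mind the look-alikes: they are no part of the job. What is shaped like the part that bears pin_mid but purple is not meant.

How it is judged:
By the outcome, as a careful person would: the job done as asked, in the order asked, and still so for the second after the job is handed in, with the robot touching nothing.
It also fails if it takes over 64 s, if anything falls off the work surface, if the arm or the gripper's body presses on something with over 40 N, if the wrist force passes 120 N, or if a joint passes its speed limit or range.

## Robot

A 6-joint arm with a two-finger parallel gripper is mounted at the origin on the work surface. World frame = base frame: x ahead of the robot, y to its left, z up, the work surface at z = 0. Lengths are in m, angles in rad, forces in N, time in s.
With the tool pointing down it reaches from about 0.275 to 0.85 m from the base axis. Payload 5.2 kg.
Tool frame: the origin (TCP) lies midway between the tips of the shut fingers; the grasp point (between the pads) lies 19 mm behind it; z points along the fingers, y is the line along which they close (so a half turn about z gives the same grasp; the last joint's range is limited). The gripper opens to 85 mm and grips with 20 to 120 N. Pads are 22 mm wide; open, the fingers measure 114 mm over their backs; the gripper's body (76 mm by 85 mm) begins 54 mm behind the grasp point. The pads swing forward as they close: fully open they stand 13 mm farther back than shut.
Start: joints at [0.958, 0.259, 1.535, -0, 1.348, -0.203], TCP at [0.219, 0.504, 0.231] pointing down, gripper open.
Joint ranges: [-3.14, 3.14], [-0.91, 2.08], [0.19, 2.58], [-1.22, 4.36], [0.22, 2.71], [-3.12, 3.12]. Speed limits (rad/s): [2.57, 2.57, 3.14, 3.14, 3.14, 3.14].

## Interface

Orientations are given as a 3x3 rotation matrix whose columns are the frame's x, y, z axes.
In Python, from bench import arm gives the robot as it stands.
- The arm moves only by the shell command python3 -m inch 'ROWS' [FORCE]. ROWS is a JSON object of lists of equal length, an entry for each row: "gripper": the gripper command: -1 is fully open, 1 is shut, values between are in proportion; "dp": the shift along the tool's x, y, z in cm, a list of three; "yaw": the turn about the tool's z in degrees. In form: {"gripper": [gripper, ...], "dp": [[tx, ty, tz], ...], "yaw": [yaw, ...]}. A call has 1 to 20 rows; each row is the pose to reach, as a shift and turn from the pose commanded when the call began, along the tool's axes at that moment; what a row does not reach only later rows make up. A row lasts 1/10 s, in which the tool goes at most 50 mm and 8.59 degrees, less where a joint would pass 70% of its speed; a pose out of reach is approached as far as the arm can. A call with a gripper value outside its range is refused whole. The fingers move at their own pace and stop on an object; FORCE is the grip in N (left out, the last holds). Time passes only in rows, so rows that repeat a pose let the fingers close. It gives the time, the measured TCP pose, the force, the opening and the grip force at its end, in the units of the state.
- arm.state(): the state, without advancing time (a new reading comes with each control period).
- arm.grab_frame(name): name is "scene" or "top"; returns (picture, depth): 420x560x3 uint8, red, green, blue; 420x560 float32, m along the optical axis (not along the pixel's ray), 0 where there is no reading.
- arm.calibration(name): a dict with "fx", "fy", "cx", "cy" (pixels), "eye" and "attitude" of the camera in the world. Camera axes: x right, y up, looking along -z (the intrinsics and any distortion apply to the point x, -y, -z); pixel columns grow to the right and rows downward; lengths in m; the calibration is good to about 2 mm. A picture is of the moment at which its call begins. calibration takes no time and is no camera call.
- arm.hand_in(): hands the job in; it is judged then, once.
Trained networks look in the newest picture that a camera, given by its name, has taken for a name from the list of things; names that differ only in an ending like _2 or _b are one class to them, and where a whole thing is asked for, a point or a joint stands for the part that bears it (a point fixed in the world has none). Each returns a list of dicts, best first, with "conf" (0 to 1); they miss things now and then, are a little off and sometimes report something else, mostly with a low value. They report only what shows in the picture. A call takes as long as a camera call. They do not tell look-alikes from the thing itself.
- arm.recognise(camera, thing): "bbox" ([centre column, centre row, width, height] in pixels, round what is visible of it).
- arm.mark_of(camera, thing): "at" ([column, row] in pixels: a listed point, or the origin of a listed thing).
The state is a dict: "clock": time; "joint_pos": joint angles; "qd": joint speeds; "joint_efforts": joint torques, N m; "position": TCP position; "orientation": TCP orientation; "contact_force": force on the tool from outside, world axes, zero at the start; "moment": the same for the moment, N m; "finger_gap": finger opening in m; "finger_force": force on a finger pad.
Only numpy, scipy, OpenCV 4.12 (cv2) and the standard library are available. Lean on these libraries where they do the work, as an engineer would, in place of code of your own. Each camera call takes 0.05 s, during which the arm holds its last target. There are 200 camera calls.

## Working session

There is one attempt and no reset: what is moved stays moved. The work goes in short steps, Python scripts to look and compute and a shell command to move; the robot and the scene stay as the last step left them, time stands still between calls to the robot, and variables do not carry over. Pictures are saved under pics/ and viewed, at most 10 in all, crops included, and the job is handed in when it is done.

```bash
mkdir -p pics; cat > h.py <<'E'
import numpy as np, cv2
from bench import arm
def ray(cam,px):
    c=arm.calibration(cam)
    R=np.array(c['attitude'],float); e=np.array(c['eye'],float)
    d=np.array([(px[0]-c['cx'])/c['fx'],-(px[1]-c['cy'])/c['fy'],-1.])
    return e,R@d
def at_z(cam,px,z):
    e,d=ray(cam,px); return e+d*(z-e[2])/d[2]
def at_depth(cam,px,D):
    e,d=ray(cam,px); return e+d*D
def proj(cam,p):
    c=arm.calibration(cam); q=np.array(c['attitude']).T@(np.array(p)-np.array(c['eye']))
    return [c['cx']+c['fx']*q[0]/-q[2], c['cy']-c['fy']*q[1]/-q[2]]
E
python3 - <<'E'
from h import *
print(arm.calibration('top'));print(arm.calibration('scene'))
ims={}
for c in('top','scene'):
    p,d=arm.grab_frame(c); np.savez(f'{c}0.npz',p=p,d=d); cv2.imwrite(f'pics/{c}0.png',p[:,:,::-1])
    for t in('bed','path_mid','eye','rack','pin_mid','pin_foot','ball_pin'):
        print(c,t,[(np.round(r['at']).tolist(),round(r['conf'],2)) for r in arm.mark_of(c,t)[:4]])
s=arm.state();print(s['position'],np.round(s['orientation'],3).tolist(),s['clock'],s['contact_force'],s['finger_gap'])
E
```

```text
{'fx': 398.51711526721016, 'fy': 398.51711526721016, 'cx': 278.12502543976166, 'cy': 208.73435101259903, 'eye': array([ 0.34797713, -0.15547679,  1.11914871]), 'attitude': array([[ 0.02266142,  0.980401  , -0.1957047 ],
       [-0.99974219,  0.02250101, -0.00304315],
       [ 0.00142005,  0.19572321,  0.98065815]])}
{'fx': 409.26730230004597, 'fy': 409.26730230004597, 'cx': 273.47722614698665, 'cy': 216.30785344552885, 'eye': array([ 1.01041919, -0.52481238,  0.68813947]), 'attitude': array([[ 0.64569926, -0.54549727,  0.53432686],
       [ 0.76333629,  0.47922401, -0.43319979],
       [-0.01975295,  0.68758787,  0.72583245]])}
top bed [([193.0, 174.0], 0.87)]
top path_mid [([177.0, 209.0], 0.67)]
top eye [([159.0, 198.0], 0.56), ([303.0, 241.0], 0.37)]
top rack [([320.0, 242.0], 0.56)]
top pin_mid [([335.0, 273.0], 0.64), ([338.0, 241.0], 0.59), ([373.0, 234.0], 0.55)]
top pin_foot [([333.0, 277.0], 0.48), ([337.0, 238.0], 0.47), ([368.0, 234.0], 0.45)]
top ball_pin [([305.0, 242.0], 0.41)]
scene bed [([395.0, 210.0], 0.92)]
scene path_mid [([363.0, 173.0], 0.57)]
scene eye [([381.0, 166.0], 0.71), ([224.0, 227.0], 0.53)]
scene rack [([213.0, 247.0], 0.92)]
scene pin_mid [([194.0, 242.0], 0.77), ([171.0, 223.0], 0.64), ([155.0, 280.0], 0.5)]
scene pin_foot [([175.0, 231.0], 0.75), ([193.0, 253.0], 0.73), ([395.0, 211.0], 0.61), ([159.0, 290.0], 0.54)]
scene ball_pin [([223.0, 228.0], 0.56)]
[0.2190949  0.50447078 0.23132756] [[-0.917, 0.398, 0.0], [0.398, 0.917, 0.0], [-0.0, 0.0, -1.0]] 0.8 [ 0.49104483 -0.61876157  0.10646726] 0.0855276646828527
```

```bash
ls; ls pics
```

```text
h.py
pics
scene0.npz
top0.npz
scene0.png
top0.png
```

View pics/top0.png

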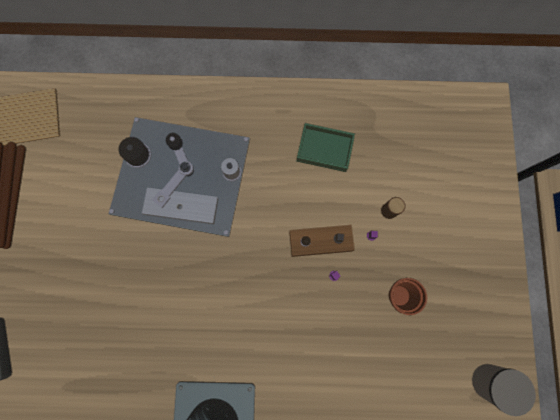

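View pics/scene0.png

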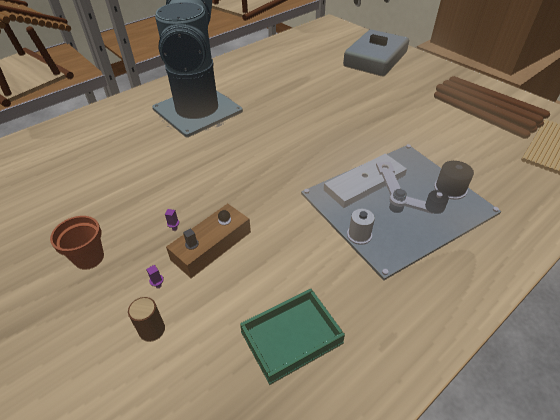

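The top view shows four candidates:
- A dark square head in the rack at about (339,238).
- A ball head in the rack at (306,241).
- Purple look-alikes on the table at (335,275) and (373,235).

The dark square one in the rack fits the description. The eye is at about (163,199), and a dark spot on the keeper plate at (180,207) is probably the locking hole. I'll confirm both in one enlarged crop and measure them.

```bash
python3 - <<'E'
from h import *
z=np.load('top0.npz');p,d=z['p'],z['d']
a=cv2.resize(p[215:285,280:390],None,fx=7,fy=7,interpolation=cv2.INTER_CUBIC)[:290*2]
a=cv2.resize(p[222:260,285:385],(800,304),interpolation=cv2.INTER_CUBIC)
b=cv2.resize(p[185:222,130:230],(800,296),interpolation=cv2.INTER_CUBIC)
cv2.imwrite('pics/crop1.png',np.vstack([a,b])[:,:,::-1])
for n,px,h in(('bed',(193,174),0),('pathmid',(177,209),.032),('eye',(159,198),.042),('hole',(180,207),.032),('rack',(320,242),0),('pin_mid',(338,241),.053),('pintop',(338.5,237.5),.082)):
    print(n,at_z('top',px,h).round(4))
for n,px,h in(('bed',(395,210),0),('pathmid',(363,173),.032),('eye',(381,166),.042),('rack',(213,247),0),('pin_mid',(194,242),.053)):
    print('s',n,at_z('scene',px,h).round(4))
for px in((338,238),(200,210),(100,300)):
    print(at_depth('top',px,d[px[1],px[0]]).round(4))
E
```

```text
bed [0.6688 0.0983 0.    ]
pathmid [0.5577 0.129  0.032 ]
eye [0.5857 0.1784 0.042 ]
hole [0.5636 0.121  0.032 ]
rack [ 0.4785 -0.2721  0.    ]
pin_mid [ 0.4761 -0.3149  0.053 ]
pintop [ 0.4818 -0.3119  0.082 ]
s bed [0.6755 0.1119 0.    ]
s pathmid [0.5605 0.1248 0.032 ]
s eye [0.5789 0.1674 0.042 ]
s rack [ 0.4872 -0.2721 -0.    ]
s pin_mid [ 0.4912 -0.3132  0.053 ]
[ 0.4805 -0.3107  0.0817]
[0.5562 0.0648 0.0327]
[0.3055 0.3292 0.0008]
```

View pics/crop1.png

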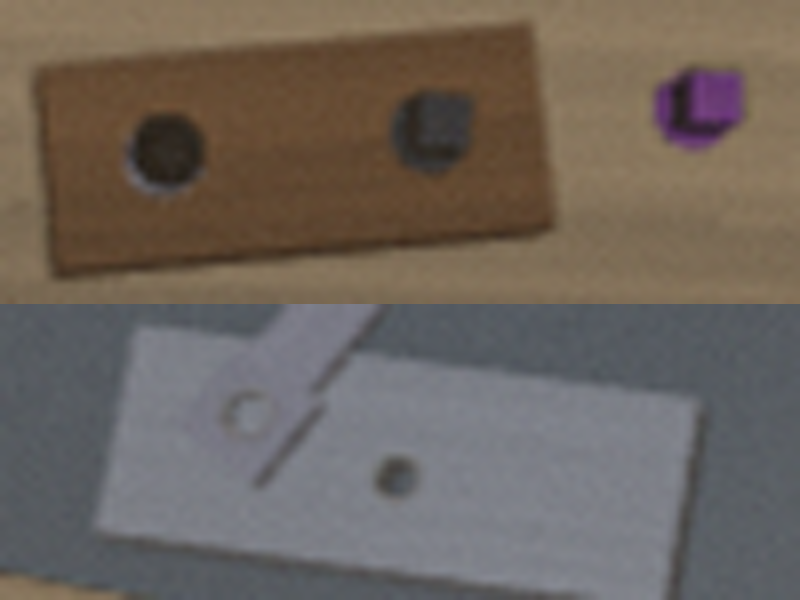

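```bash
python3 - <<'E'
from h import *
z=np.load('scene0.npz');p,d=z['p'],z['d']
a=cv2.resize(p[202:277,160:260],(400,300),interpolation=cv2.INTER_CUBIC)
b=cv2.resize(p[145:220,320:420],(400,300),interpolation=cv2.INTER_CUBIC)
a2=cv2.resize(p[140:215,355:455],(400,300),interpolation=cv2.INTER_CUBIC)
cv2.imwrite('pics/crop2.png',cv2.resize(np.hstack([p[215:260,165:225],p[150:195,345:405]]),(800,300),interpolation=cv2.INTER_CUBIC)[:,:,::-1])
# top
C=[at_z('top',q,.01) for q in((136.5,119.5),(248.5,138.5),(230,235.5),(110,212))]
C=np.array(C)[:,:2];print(C.round(4),np.linalg.norm(np.roll(C,-1,0)-C,axis=1))
mx=C[3]+C[2]-C[0]-C[1]; mx2=C[2]+C[1]-C[0]-C[3]
print('-x yaw',np.arctan2(mx[1],mx[0]),'edge2',np.arctan2(mx2[1],mx2[0]))
f=lambda x,y,ox,oy:((x+.5)/8-.5+ox,(y+.5)/8-.5+oy)
K=np.array([at_z('top',f(x,y-304,130,185),.032)[:2] for x,y in((133,327),(700,398),(668,600),(97,530))])
print('keeper',K.round(4),np.arctan2(*(K[1]-K[0])[::-1]))
E=at_z('top',f(247,109,130,185),.042);H=at_z('top',f(397,173,130,185),.032)
mp=np.arctan2(mx[1],mx[0])
for a in(mp,np.arctan2(mx2[1],mx2[0])-np.pi/2,np.arctan2(mx2[1],mx2[0])+np.pi/2):
    P=E[:2]-.11*np.array([np.cos(a-.45),np.sin(a-.45)])
    v=H[:2]-P
    print('E',E,'H',H,'piv',P,'r',np.linalg.norm(v),'q',np.arctan2(v[1],v[0])-a+.45, np.linalg.norm(H[:2]-E[:2]))
print('pivot cap',at_z('top',(186,168),.05))
R=np.array([at_z('top',f(x,y,285,222),.045)[:2] for x,y in((37,70),(530,22),(553,230),(55,275))])
print('rack',R.round(4),R.mean(0),np.linalg.norm(np.roll(R,-1,0)-R,axis=1))
print('head',at_z('top',f(447,118,285,222),.082),'collar',at_z('top',f(431,131,285,222),.048))
v=R[1]-R[0];print('rack long',np.arctan2(v[1],v[0]))
E
```

```text
[[ 0.8298  0.2745]
 [ 0.7779 -0.0602]
 [ 0.4898 -0.019 ]
 [ 0.549   0.3237]] [0.33864439 0.29100854 0.34782452 0.28509716]
-x yaw 2.9841582066214625 edge2 -1.733235702776473
keeper [[0.6174 0.22  ]
 [0.5965 0.0195]
 [0.5247 0.0268]
 [0.5447 0.2261]] -1.6751405307227063
E [0.58523853 0.17440823 0.042     ] H [0.56584215 0.1234642  0.032     ] piv [0.67556118 0.11162433] r 0.11035600907555504 q 0.49993961065496545 0.054511593730554045
E [0.58523853 0.17440823 0.042     ] H [0.56584215 0.1234642  0.032     ] piv [0.67524582 0.11117306] r 0.11009194360469954 q 6.783747135079952 0.054511593730554045
E [0.58523853 0.17440823 0.042     ] H [0.56584215 0.1234642  0.032     ] piv [0.49523123 0.2376434 ] r 0.13424899126410456 q -0.4045019582264126 0.054511593730554045
pivot cap [0.67137341 0.10759144 0.05      ]
rack [[ 0.5032 -0.1836]
 [ 0.5236 -0.3514]
 [ 0.4529 -0.3582]
 [ 0.4339 -0.1908]] [ 0.4783931  -0.27098161] [0.16901918 0.07104154 0.16843664 0.06964419]
head [ 0.48508632 -0.31703569  0.082     ] collar [ 0.4850394  -0.31689322  0.048     ]
rack long -1.4500786266503107
```

View pics/crop2.png

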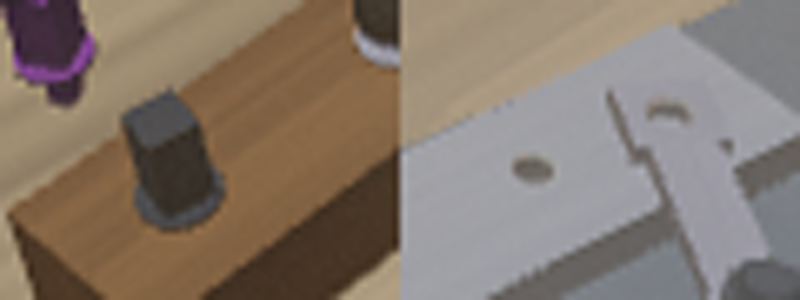

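The crop confirms the dark steel square-headed pin in the rack. The purple ones are look-alikes and the black ball pin is the spare. The hole is plainly visible on the keeper, 110 mm from the pivot, at q≈0.50. I'll cross-check these with the scene camera and work out the grasp.

```bash
python3 - <<'E'
from h import *
g=lambda x,y,ox,oy:((x+.5)/6.667-.5+ox,(y+.5)/6.667-.5+oy)
print('head',at_z('scene',g(158,118,165,215),.082),'collar',at_z('scene',g(180,203,165,215),.048))
print('E',at_z('scene',g(668-400,109,345,150),.042),'H',at_z('scene',g(533-400,169,345,150),.032))
s=arm.state();O=np.array(s['orientation']);print(O,s['position'])
print('yaw of tool y axis',np.degrees(np.arctan2(O[1,1],O[0,1])))
E
```

```text
head [ 0.48612447 -0.31784717  0.082     ] collar [ 0.49068253 -0.31965548  0.048     ]
E [0.58480376 0.17451212 0.042     ] H [0.56765419 0.12216301 0.032     ]
[[-9.17211309e-01  3.98401072e-01  1.49618508e-05]
 [ 3.98401072e-01  9.17211309e-01  2.57060632e-05]
 [-3.48185563e-06  2.95387093e-05 -1.00000000e+00]] [0.2190949  0.50447078 0.23132756]
yaw of tool y axis 66.52174022273556
```

```bash
python3 -m inch '{"gripper":[-1,-1,-1,-1,-1,-1,-1,-1,-1,-1,-1,-1,-1,-1,-1,-1,-1,-1,-1,-1],"dp":[[-57.2,-64.7,8],[-57.2,-64.7,8],[-57.2,-64.7,8],[-57.2,-64.7,8],[-57.2,-64.7,8],[-57.2,-64.7,8],[-57.2,-64.7,8],[-57.2,-64.7,8],[-57.2,-64.7,8],[-57.2,-64.7,8],[-57.2,-64.7,8],[-57.2,-64.7,8],[-57.2,-64.7,8],[-57.2,-64.7,8],[-57.2,-64.7,8],[-57.2,-64.7,8],[-57.2,-64.7,8],[-57.2,-64.7,8],[-57.2,-64.7,8],[-57.2,-64.7,8]],"yaw":[-8,-16,-24,-28,-28,-28,-28,-28,-28,-28,-28,-28,-28,-28,-28,-28,-28,-28,-28,-28]}' 50
python3 -c "
from h import *
s=arm.state();print(s['clock'],s['position'],np.round(s['orientation'],3).tolist(),s['joint_pos'],s['contact_force'])"
```

```text
clock: 2.8
position: [0.4856, -0.3169, 0.1507]
orientation: [[-0.997, -0.078, -0.001], [-0.078, 0.997, 0.001], [0.001, 0.001, -1.0]]
contact_force: [0.3, 0.8, -0.4]
finger_gap: 0.0853
finger_force: 0.0
2.8 [ 0.48556501 -0.3168655   0.15073615] [[-0.997, -0.078, -0.001], [-0.078, 0.997, 0.001], [0.001, 0.001, -1.0]] [-7.70611117e-01  3.76311802e-01  1.57418900e+00  2.60051147e-04
  1.19260044e+00 -2.41931169e+00] [ 0.34121717  0.76503748 -0.39895369]
```

```bash
python3 -m inch '{"gripper":[-1,-1,-1,-1,-1,1,1,1,1,1,1,1,1,1],"dp":[[0,0,3],[0,0,6],[0,0,8],[0,0,9.8],[0,0,9.8],[0,0,9.8],[0,0,9.8],[0,0,9.8],[0,0,9.8],[0,0,9.8],[0,0,9.8],[0,0,9.8],[0,0,9.8],[0,0,9.8]],"yaw":[0,0,0,0,0,0,0,0,0,0,0,0,0,0]}' 50
python3 -c "
from h import *
s=arm.state();print(s['clock'],s['position'],s['moment'])
p,d=arm.grab_frame('scene');cv2.imwrite('pics/g1.png',cv2.resize(p[190:280,130:250],(800,600))[:,:,::-1])"
```

```text
clock: 4.2
position: [0.4863, -0.3172, 0.0543]
orientation: [[-0.997, -0.079, 0.001], [-0.079, 0.997, -0.001], [-0.001, -0.001, -1.0]]
contact_force: [-0.4, 0.9, 5.7]
finger_gap: 0.0177
finger_force: 48.9
4.2 [ 0.48634559 -0.31721103  0.0542904 ] [ 0.20562823  0.14201454 -0.0184942 ]
```

View pics/g1.png

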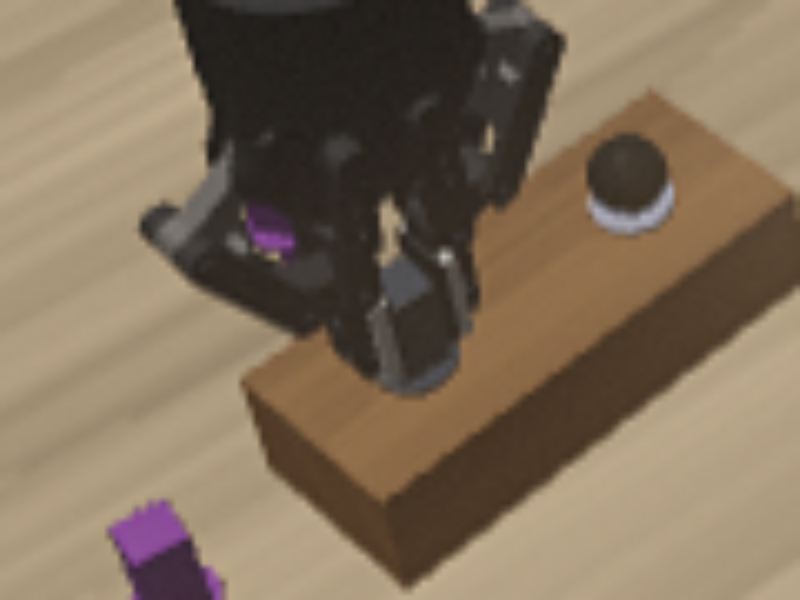

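Gap is 17.7 mm and the pin is held, with the ball pin untouched at (628,190) in the crop. Next I'll lift it and carry it over the eye.

```bash
python3 -m inch '{"gripper":[1,1,1,1,1,1,1,1,1,1,1,1,1,1,1,1,1,1,1,1],"dp":[[0,0,-2],[0,0,-5],[0,0,-8.7],[-1,4,-8.7],[-2.4,8.5,-8.7],[-3.6,13,-8.7],[-4.9,17,-8.7],[-6,21,-8.7],[-7.3,25.5,-8.7],[-8.5,30,-8.7],[-9.7,34,-8.7],[-10.8,38,-8.7],[-11.9,42,-8.7],[-12.8,45,-8.7],[-13.4,47,-8.7],[-13.7,48.2,-8.7],[-13.7,48.2,-7.5],[-13.7,48.2,-6.5],[-13.7,48.2,-5.5],[-13.7,48.2,-5.5]],"yaw":[0,0,0,0,0,0,0,0,0,0,0,0,0,0,0,0,0,0,0,0]}' 50
python3 - <<'E'
from h import *
s=arm.state();print(s['clock'],s['position'],s['moment'])
P=s['position']
for c in('top','scene'):
    p,d=arm.grab_frame(c);np.savez(c+'1.npz',p=p,d=d)
    foot=P+[0,0,-.0303]
    print(c,'foot',proj(c,foot),'E',proj(c,[.585,.1745,.042]))
    for t in('eye','pin_foot','pin_mid'):print(t,[(np.round(r['at'],1).tolist(),round(r['conf'],2)) for r in arm.mark_of(c,t)[:3]])
    if c=='scene': cv2.imwrite('pics/s1.png',cv2.resize(p[125:200,340:440],(800,600),interpolation=cv2.INTER_CUBIC)[:,:,::-1])
E
```

```text
clock: 6.25
position: [0.583, 0.173, 0.1058]
orientation: [[-0.997, -0.077, -0.005], [-0.077, 0.997, -0.001], [0.005, -0.0, -1.0]]
contact_force: [0.6, 0.4, -0.9]
finger_gap: 0.0176
finger_force: 49.5
6.25 [0.58295945 0.17300883 0.10579397] [ 0.03103132  0.00568554 -0.00836911]
top foot [np.float64(157.29616613657984), np.float64(196.26245690172087)] E [np.float64(160.39747476547603), np.float64(198.27074794171958)]
eye [([158.2, 198.9], 0.89)]
pin_foot [([332.0, 279.1], 0.66), ([369.2, 234.9], 0.65), ([189.1, 175.3], 0.58)]
pin_mid [([331.9, 273.0], 0.56), ([375.3, 233.7], 0.4)]
scene foot [np.float64(386.25007002926304), np.float64(154.90240176511332)] E [np.float64(384.8333575779602), np.float64(165.9648510012627)]
eye [([387.1, 167.3], 0.67)]
pin_foot [([172.1, 228.5], 0.71), ([160.1, 287.5], 0.63), ([386.4, 154.4], 0.49)]
pin_mid [([155.6, 279.7], 0.54), ([391.3, 145.9], 0.52), ([173.3, 220.8], 0.48)]
```

View pics/s1.png

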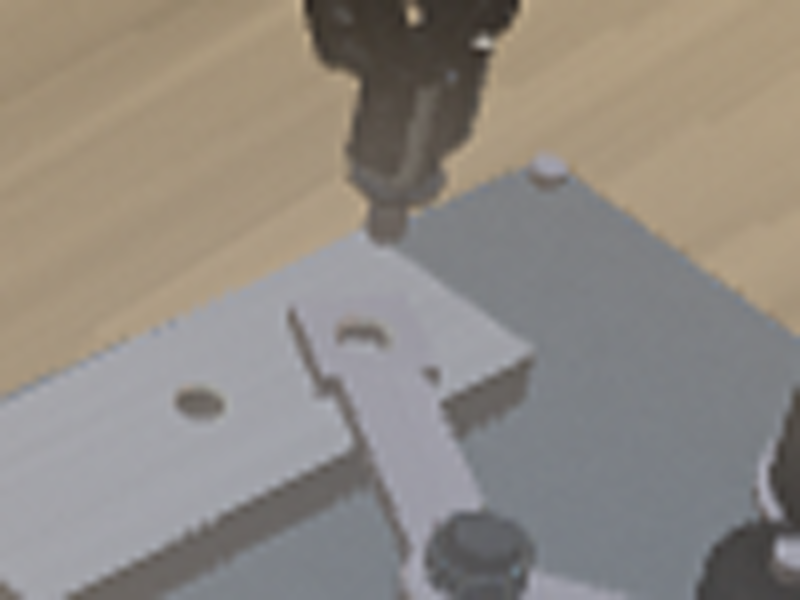

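```bash
python3 - <<'E'
from h import *
p,d=arm.grab_frame('scene');np.savez('scene2.npz',p=p,d=d)
s=arm.state();P=s['position'];print(s['clock'],P,np.round(s['orientation'],4).tolist())
print('foot',proj('scene',P+[0,0,-.0303]),'mid shank',proj('scene',P+[0,0,-.02]))
r=cv2.resize(p[135:175,365:410],(720,640),interpolation=cv2.INTER_CUBIC)[:600]
cv2.imwrite('pics/s2.png',r[:,:,::-1])
for y in range(143,158):
    print(y,p[y,380:397].mean(1).astype(int).tolist(), (d[y,384:393]*1000).astype(int).tolist())
c=arm.calibration('scene');R=np.array(c['attitude']);e=np.array(c['eye'])
for n,q in(('shank',P+[0,0,-.025]),('arm',np.array([.585,.1745,.042]))):
    print(n,-(R.T@(q-e))[2])
E
```

```text
6.7 [0.58477179 0.17442767 0.10874483] [[-0.9969, -0.0788, 0.0007], [-0.0788, 0.9969, 0.0001], [-0.0007, -0.0, -1.0]]
foot [np.float64(387.4627259946195), np.float64(154.0212053704542)] mid shank [np.float64(388.2591751048367), np.float64(150.53649985142079)]
143 [146, 146, 147, 115, 80, 84, 87, 85, 82, 83, 84, 106, 100, 85, 82, 85, 104] [935, 933, 932, 931, 922, 923, 930, 927, 925]
144 [146, 146, 148, 122, 81, 83, 87, 84, 84, 82, 87, 107, 99, 86, 83, 99, 162] [938, 933, 934, 929, 927, 927, 928, 928, 929]
145 [144, 148, 147, 146, 96, 89, 85, 83, 83, 82, 96, 104, 95, 82, 82, 120, 158] [943, 939, 932, 930, 931, 927, 932, 930, 931]
146 [144, 144, 145, 135, 95, 103, 98, 90, 84, 90, 99, 104, 90, 83, 85, 111, 155] [956, 949, 943, 932, 931, 934, 933, 932, 933]
147 [145, 149, 153, 158, 94, 99, 101, 102, 98, 107, 103, 101, 87, 91, 100, 111, 155] [952, 954, 954, 944, 940, 933, 934, 932, 947]
148 [151, 154, 154, 156, 120, 92, 98, 98, 103, 104, 93, 97, 100, 98, 97, 127, 150] [953, 952, 949, 951, 950, 942, 938, 946, 951]
149 [154, 153, 152, 155, 155, 122, 92, 91, 97, 99, 93, 97, 103, 93, 104, 152
[... 522 characters left out ...]
 132, 128, 129, 128, 129, 127] [1103, 1102, 969, 964, 964, 963, 964, 1089, 1086]
154 [156, 156, 156, 159, 164, 165, 128, 104, 102, 97, 114, 131, 130, 128, 129, 129, 129] [1049, 1046, 970, 967, 967, 966, 967, 1084, 1084]
155 [156, 160, 163, 162, 163, 164, 165, 136, 129, 115, 130, 130, 128, 130, 129, 129, 129] [1049, 1044, 1042, 973, 970, 1078, 1081, 1079, 1077]
156 [162, 162, 162, 163, 162, 163, 164, 165, 165, 151, 133, 129, 129, 129, 127, 129, 130] [1044, 1042, 1039, 1040, 1047, 1044, 1073, 1078, 1079]
157 [163, 162, 162, 163, 163, 162, 163, 162, 163, 165, 157, 142, 131, 128, 128, 128, 128] [1041, 1042, 1038, 1036, 1042, 1038, 1038, 1074, 1073]
shank 0.9690347246821377
arm 0.9992438713069611
```

View pics/s2.png

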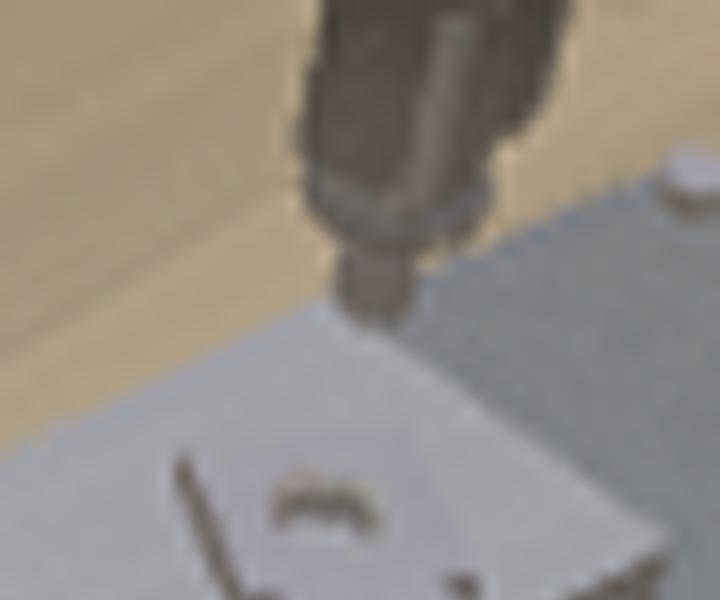

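The pin foot projects where it is seen (388,154), so the pin is straight, and it stands over the eye at (384.8,166). I'll lower it gently.

```bash
python3 -m inch '{"gripper":[1,1,1,1,1,1,1,1,1,1],"dp":[[0,0,1],[0,0,2],[0,0,3],[0,0,3.3],[0,0,3.6],[0,0,3.9],[0,0,4.1],[0,0,4.2],[0,0,4.2],[0,0,4.2]],"yaw":[0,0,0,0,0,0,0,0,0,0]}' 50
```

```text
clock: 7.7
position: [0.5849, 0.1743, 0.0665]
orientation: [[-0.997, -0.079, 0.001], [-0.079, 0.997, -0.0], [-0.001, -0.0, -1.0]]
contact_force: [1.3, -1.5, -0.9]
finger_gap: 0.018
finger_force: 49.5
```

```bash
cat >> h.py <<'E'
PIV=np.array([.6750,.1111])
def off(q,p0,O,r=.11):
    a=2.530+q; t=PIV+r*np.array([np.cos(a),np.sin(a)])
    return (np.array(O)[:2,:2].T@(t-p0[:2])*100).round(2).tolist()
E
python3 - <<'E'
from h import *
s=arm.state();p=s['position']
for q in np.arange(.05,.56,.05):print(round(q,3),off(q,p,s['orientation']))
print(np.array(s['orientation'])[:2,:2].T@(np.array([.5667,.1228])-p[:2])*100)
E
```

```text
0.05 [0.34, -0.44]
0.1 [0.66, -0.89]
0.15 [0.95, -1.35]
0.2 [1.22, -1.83]
0.25 [1.47, -2.32]
0.3 [1.69, -2.83]
0.35 [1.89, -3.34]
0.4 [2.06, -3.86]
0.45 [2.2, -4.39]
0.5 [2.32, -4.93]
0.55 [2.41, -5.47]
[ 2.22199021 -4.99372   ]
```

```bash
python3 -m inch '{"gripper":[1,1,1,1,1,1,1,1,1,1,1,1,1,1,1],"dp":[[0,0,0.2],[0.17,-0.22,0.2],[0.34,-0.44,0.2],[0.5,-0.66,0.2],[0.66,-0.89,0.2],[0.81,-1.12,0.2],[0.95,-1.35,0.2],[1.09,-1.59,0.2],[1.22,-1.83,0.2],[1.35,-2.07,0.2],[1.47,-2.32,0.2],[1.58,-2.57,0.2],[1.69,-2.83,0.2],[1.69,-2.83,0.2],[1.69,-2.83,0.2]],"yaw":[0,0,0,0,0,0,0,0,0,0,0,0,0,0,0]}' 50
python3 -c "
from h import *
s=arm.state();print(s['moment'],arm.calibration('top')['cx'])"
```

```text
clock: 9.2
position: [0.5709, 0.1451, 0.0647]
orientation: [[-0.997, -0.078, 0.002], [-0.078, 0.997, 0.001], [-0.002, 0.001, -1.0]]
contact_force: [5.8, 3.1, -2.6]
finger_gap: 0.0173
finger_force: 48.8
[ 0.5180449  -1.11693576 -0.04300539] 278.12502543976166
```

The force has a radial component of about 4.6 N, so the pin is pulling on the outer side of the eye. I'll ease it 2 mm inward.

```bash
python3 -m inch '{"gripper":[1,1,1,1],"dp":[[-0.09,-0.04,0],[-0.18,-0.07,0],[-0.18,-0.07,0],[-0.18,-0.07,0]],"yaw":[0,0,0,0]}' 50
```

```text
clock: 9.6
position: [0.5713, 0.1447, 0.0645]
orientation: [[-0.997, -0.079, -0.001], [-0.079, 0.997, 0.001], [0.001, 0.001, -1.0]]
contact_force: [1.4, 3.9, 1.4]
finger_gap: 0.0174
finger_force: 49.6
```

```bash
python3 -m inch '{"gripper":[1,1,1,1,1,1,1,1,1,1,1],"dp":[[0.1,-0.25,0],[0.19,-0.5,0],[0.27,-0.75,0],[0.34,-1.0,0],[0.4,-1.2,0],[0.45,-1.4,0],[0.45,-1.4,0],[0.45,-1.4,0.1],[0.45,-1.4,0.2],[0.45,-1.4,0.3],[0.45,-1.4,0.3]],"yaw":[0,0,0,0,0,0,0,0,0,0,0]}' 50
```

```text
clock: 10.7
position: [0.5683, 0.1301, 0.0621]
orientation: [[-0.997, -0.079, 0.0], [-0.079, 0.997, -0.0], [-0.0, -0.0, -1.0]]
contact_force: [-2.4, 4.7, 9.1]
finger_gap: 0.0171
finger_force: 50.6
```

```bash
python3 -m inch '{"gripper":[1,1,1,1,1],"dp":[[0.06,0,-0.1],[0.1,-0.1,-0.1],[0.13,-0.2,-0.1],[0.16,-0.35,-0.1],[0.16,-0.35,-0.1]],"yaw":[0,0,0,0,0]}' 50
python3 -m inch '{"gripper":[1,1,1],"dp":[[0.02,-0.1,0],[0.04,-0.2,0],[0.04,-0.2,0]],"yaw":[0,0,0]}' 50
```

```text
clock: 11.2
position: [0.5675, 0.1265, 0.0622]
orientation: [[-0.997, -0.079, 0.001], [-0.079, 0.997, 0.0], [-0.001, 0.0, -1.0]]
contact_force: [3.0, 5.0, 1.3]
finger_gap: 0.0173
finger_force: 49.5
clock: 11.5
position: [0.5673, 0.1245, 0.0622]
orientation: [[-0.997, -0.079, 0.001], [-0.079, 0.997, 0.0], [-0.001, 0.0, -1.0]]
contact_force: [1.5, 4.8, 0.8]
finger_gap: 0.0175
finger_force: 49.4
```

```bash
python3 -m inch '{"gripper":[1,1,1],"dp":[[0,-0.05,0.1],[0.01,-0.1,0.1],[0.01,-0.1,0.1]],"yaw":[0,0,0]}' 50
python3 -m inch '{"gripper":[1,1],"dp":[[0.01,-0.1,0],[0.01,-0.1,0]],"yaw":[0,0]}' 50
python3 -m inch '{"gripper":[1,1],"dp":[[0.01,-0.1,0],[0.01,-0.1,0]],"yaw":[0,0]}' 50
```

```text
clock: 11.8
position: [0.567, 0.1236, 0.0611]
orientation: [[-0.997, -0.079, 0.0], [-0.079, 0.997, 0.0], [-0.0, 0.0, -1.0]]
contact_force: [0.4, 5.6, 1.7]
finger_gap: 0.0173
finger_force: 49.6
clock: 12.0
position: [0.5669, 0.1225, 0.0611]
orientation: [[-0.997, -0.079, 0.0], [-0.079, 0.997, 0.0], [-0.0, 0.0, -1.0]]
contact_force: [1.5, 5.0, 1.4]
finger_gap: 0.0173
finger_force: 49.5
clock: 12.2
position: [0.5668, 0.1216, 0.0611]
orientation: [[-0.997, -0.079, 0.0], [-0.079, 0.997, 0.0], [-0.0, 0.0, -1.0]]
contact_force: [0.6, 5.1, 1.4]
finger_gap: 0.0175
finger_force: 49.5
```

The foot has dipped about 1 mm at low force, so it's over the hole. I'll press gently.

```bash
python3 -m inch '{"gripper":[1,1,1],"dp":[[0,0,0.1],[0,0,0.2],[0,0,0.2]],"yaw":[0,0,0]}' 50
```

```text
clock: 12.5
position: [0.5666, 0.1216, 0.059]
orientation: [[-0.997, -0.079, -0.0], [-0.079, 0.997, 0.0], [0.0, 0.0, -1.0]]
contact_force: [1.1, 4.7, 1.1]
finger_gap: 0.0176
finger_force: 49.6
```

```bash
python3 -m inch '{"gripper":[1,1,1,1,1],"dp":[[0,0,0.12],[0,0,0.25],[0,0,0.4],[0,0,0.5],[0,0,0.5]],"yaw":[0,0,0,0,0]}' 50
python3 -m inch '{"gripper":[1,1,1,1],"dp":[[0,0,0.1],[0,0,0.2],[0,0,0.27],[0,0,0.27]],"yaw":[0,0,0,0]}' 50
```

```text
clock: 13.0
position: [0.5667, 0.1216, 0.054]
orientation: [[-0.997, -0.079, -0.0], [-0.079, 0.997, 0.0], [0.0, 0.0, -1.0]]
contact_force: [1.1, 4.6, 0.2]
finger_gap: 0.0175
finger_force: 49.7
clock: 13.4
position: [0.5667, 0.1216, 0.0514]
orientation: [[-0.997, -0.079, -0.0], [-0.079, 0.997, 0.0], [0.0, 0.0, -1.0]]
contact_force: [0.8, 5.2, 1.7]
finger_gap: 0.0175
finger_force: 49.7
```

```bash
python3 -m inch '{"gripper":[1,1,1],"dp":[[0,0,0.05],[0,0,0.1],[0,0,0.1]],"yaw":[0,0,0]}' 50
python3 -m inch '{"gripper":[1,1,1],"dp":[[0,0,0.05],[0,0,0.1],[0,0,0.1]],"yaw":[0,0,0]}' 50
```

```text
clock: 13.7
position: [0.5668, 0.1217, 0.0513]
orientation: [[-0.997, -0.079, 0.0], [-0.079, 0.997, 0.0], [-0.0, 0.0, -1.0]]
contact_force: [-1.0, 6.1, 7.9]
finger_gap: 0.0175
finger_force: 50.5
clock: 14.0
position: [0.5669, 0.1217, 0.0512]
orientation: [[-0.997, -0.079, 0.001], [-0.079, 0.997, 0.0], [-0.001, 0.0, -1.0]]
contact_force: [-3.8, 5.3, 14.8]
finger_gap: 0.0173
finger_force: 51.3
```

It stops firmly at z=0.0513, which is the collar-down height. I'll relax the push and ease back until the hole carries the spring load.

```bash
python3 -m inch '{"gripper":[1,1,1,1],"dp":[[0,0,-0.13],[0,0.06,-0.13],[0,0.12,-0.13],[0,0.12,-0.13]],"yaw":[0,0,0,0]}' 50
python3 -m inch '{"gripper":[1,1,1],"dp":[[0,0.04,0],[0,0.08,0],[0,0.08,0]],"yaw":[0,0,0]}' 50
```

```text
clock: 14.4
position: [0.5669, 0.1228, 0.0513]
orientation: [[-0.997, -0.079, 0.001], [-0.079, 0.997, 0.0], [-0.001, 0.0, -1.0]]
contact_force: [-0.0, 5.9, 5.2]
finger_gap: 0.0177
finger_force: 50.3
clock: 14.7
position: [0.5669, 0.1235, 0.0513]
orientation: [[-0.997, -0.079, 0.001], [-0.079, 0.997, 0.0], [-0.001, -0.0, -1.0]]
contact_force: [0.3, 4.2, 4.9]
finger_gap: 0.0172
finger_force: 50.3
```

```bash
python3 -m inch '{"gripper":[1,1,1,1],"dp":[[0,0.04,0],[0,0.08,0],[0,0.1,0],[0,0.1,0]],"yaw":[0,0,0,0]}' 50
```

```text
clock: 15.1
position: [0.567, 0.1241, 0.0513]
orientation: [[-0.997, -0.079, 0.001], [-0.079, 0.997, -0.001], [-0.001, -0.001, -1.0]]
contact_force: [0.7, 4.7, 5.0]
finger_gap: 0.0179
finger_force: 50.4
```

```bash
python3 -m inch '{"gripper":[1,1,1,1],"dp":[[0,0.05,0],[0,0.1,0],[0,0.1,0],[0,0.1,0]],"yaw":[0,0,0,0]}' 50
```

```text
clock: 15.5
position: [0.567, 0.1243, 0.0513]
orientation: [[-0.997, -0.079, 0.001], [-0.079, 0.997, -0.002], [-0.001, -0.002, -1.0]]
contact_force: [0.4, 0.4, 4.8]
finger_gap: 0.0172
finger_force: 50.3
```

The hole now carries the spring load (lateral force about 0.4 N). Releasing and lifting clear.

```bash
python3 -m inch '{"gripper":[0.4,0,-0.3,-0.3,-0.3,-0.3,-0.3,-0.3,-0.3,-0.3,-0.3,-0.3,-0.3,-0.3,-0.3,-0.3,-0.3],"dp":[[0,0,0],[0,0,0],[0,0,0],[0,0,0],[0,0,0],[0,0,0],[0,0,0],[0,0,-1],[0,0,-3],[0,0,-6],[0,0,-10],[3,-3,-13],[6,-6,-13],[9,-9,-13],[12,-12,-13],[14,-14,-13],[14,-14,-13]],"yaw":[0,0,0,0,0,0,0,0,0,0,0,0,0,0,0,0,0]}'
python3 - <<'E'
from h import *
p,d=arm.grab_frame('scene')
q,_=arm.grab_frame('top')
print(proj('scene',[.567,.124,.05]),proj('top',[.567,.124,.05]))
a=cv2.resize(p[125:215,330:450],(400,300),interpolation=cv2.INTER_CUBIC);b=cv2.resize(q[170:260,120:240],(400,300),interpolation=cv2.INTER_CUBIC)
cv2.imwrite('pics/end.png',np.vstack([np.hstack([a,b]),np.hstack([cv2.resize(p,(400,300)),cv2.resize(q,(400,300))])])[:,:,::-1])
s=arm.state();print(s['clock'],s['contact_force'])
E
```

```text
clock: 17.2
position: [0.436, -0.0271, 0.1818]
orientation: [[-0.997, -0.076, 0.0], [-0.076, 0.997, -0.001], [0.0, -0.001, -1.0]]
contact_force: [0.4, -0.1, -0.2]
finger_gap: 0.0555
finger_force: 0.0
[np.float64(365.8904611230282), np.float64(168.74243228491423)] [np.float64(177.43259706099593), np.float64(204.44279011542326)]
17.3 [0.72113677 0.5609406  0.50590389]
```

View pics/end.png

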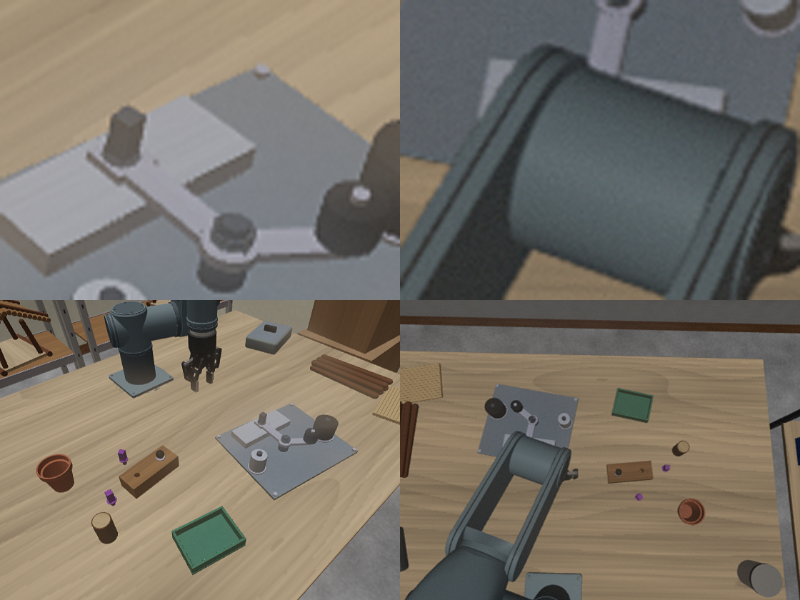

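The scene crop shows the pin standing in the eye at (124,135) with its collar on the arm, and the arm held over. The ball pin and the other things are undisturbed. I'll check the head's height before handing in.

```bash
python3 - <<'E'
from h import *
p,d=arm.grab_frame('scene')
pts=np.array([at_depth('scene',(x,y),d[y,x]) for y in range(152,182) for x in range(355,380) if d[y,x]>0])
m=np.linalg.norm(pts[:,:2]-[.567,.124],axis=1)<.02
t=pts[m]; top=t[t[:,2]>.072]; print(np.sort(t[:,2])[::-1][:25].round(4), top.mean(0))
col=t[(t[:,2]<.052)];print('low',np.sort(col[:,2]).round(3)[::6])
for z in(.05,.056,.062,.068,.074):
    b=t[abs(t[:,2]-z)<.003];print(z,len(b),b[:,:2].mean(0).round(4))
E
```

```text
[0.0809 0.0806 0.0806 0.0804 0.0802 0.0801 0.0801 0.08   0.0798 0.0795
 0.0794 0.0793 0.0793 0.0793 0.0792 0.0791 0.0791 0.0788 0.0786 0.0786
 0.0785 0.0784 0.0783 0.0782 0.0782] [0.56939257 0.1230861  0.07750656]
low [0.03  0.032 0.033 0.035 0.036 0.039 0.04  0.041 0.041 0.041 0.042 0.042
 0.042 0.042 0.043 0.044 0.044 0.045 0.046 0.047 0.049 0.051]
0.05 16 [0.5724 0.1192]
0.056 26 [0.572  0.1198]
0.062 18 [0.5703 0.12  ]
0.068 22 [0.5706 0.1191]
0.074 24 [0.5717 0.1222]
```

```bash
python3 -c "
from bench import arm
print(arm.hand_in())"
```

```text
the job is handed in; nothing more can be done
None
```

The square-headed locking pin is through the eye and fully home in the hidden hole with its collar on the arm, holding the take-up arm back; the robot has let go, the round-headed pin and the other things look undisturbed, and the job was handed in at about 17 s on the clock.

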